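# Load a spinner cup into the analyser's sample wheel and index it one click

### The arm

A 6-joint arm with a two-finger parallel gripper is mounted at the origin on the work surface. World frame = base frame: x ahead of the robot, y to its left, z up, the work surface at z = 0. Lengths are in mm, angles in rad, forces in N, time in s.
With the tool pointing down it reaches from about 350 to 775 mm from the base axis. Payload 7.3 kg.
Tool frame: the origin (TCP) lies on the centre line of the jaws, within the pads' length; the fingertips stand 22 mm ahead of it and the grasp point (between the pads) lies 3 mm ahead of it (bot.tip_extent is the distance from the TCP to the fingertips, in mm); x points along the fingers, y is the direction in which the jaws open and shut, and the axes are right-handed (so a half turn about x gives the same grasp; the last joint's range is limited). The gripper opens to 92 mm and grips with 3 to 60 N. Pads are 19 mm wide; open, the fingers measure 130 mm over their backs; the gripper's body (75 mm by 190 mm) begins 47 mm behind the grasp point.
Start: joints at [-1.352, 0.342, 1.524, -0, 1.275, -0.146], TCP at [187.323, -490.462, 248.741] pointing down, gripper open.
Joint ranges: [-2.53, 2.53], [-0.77, 2.02], [0.04, 2.7], [-1, 4.14], [0.28, 2.66], [-3.11, 3.11]. Speed limits (rad/s): [2.57, 2.57, 3.14, 3.14, 3.14, 3.14].

### API

Orientations are given as a rotation vector (axis times angle).
In Python, from cell import bot, camera, nets gives the robot as it stands. The module is installed in compiled form; this text tells all that it offers.
- The arm moves only by the tool step_arm, never from a script. Its argument "series" is a list of rows, each an object of numbers: "jaw": the closure, from 0 (fully open) to 1 (shut); "tx", "ty", "tz": the shift along the tool's x, y, z normalised to -1 to 1, where 1 is 0.025 m; "rx", "ry", "rz": the turn, a rotation vector about the tool's x, y, z normalised to -1 to 1, where 1 is 8 degrees. In form: [{"jaw": .., "tx": .., "ty": .., "tz": .., "rx": .., "ry": .., "rz": ..}, ...]. A call has 1 to 20 rows; each row shifts and turns the commanded pose from where the row before left it, along the tool's axes as they then stand; what a row does not reach is not made up. A row lasts 1/10 s, in which the tool goes at most 50 mm and 8.59 degrees, less where a joint would pass 70% of its speed; a pose out of reach is approached as far as the arm can. A call with a number of a shift or a turn outside -1 to 1 is refused whole. A call with a gripper value outside its range is refused whole. The fingers move at their own pace and stop on an object; "squeeze" is the grip in N (left out, the last holds). Time passes only in rows, so rows that do not move let the fingers close. It gives the time, the measured TCP pose, the force and the opening at its end, in the units of the state.
- bot.get_state(): the state, without advancing time (a new reading comes with each control period).
- camera(name): name is "scene" or "top" or "wrist"; returns a dict with "pixels" (384x512x3 uint8, blue, green, red), "K" (3x3 intrinsics, pixels), "view" (4x4, takes a point from world to camera coordinates); the wrist camera has in their place "hand_eye" (4x4, takes a point from camera to tool coordinates, whose origin is the TCP and whose axes are the tool frame's). Camera axes: x right, y down, z forward; pixel columns grow to the right and rows downward; lengths in mm; the calibration is good to about 2 mm. A picture is of the moment at which its call begins: read the wrist's pose just before it. There is no depth.
- bot.finish_job(): hands the job in, once; it reports no verdict.
Trained networks look in the newest picture that a camera, given by its name, has taken for a name from the list of things; names that differ only in an ending like _2 or _b are one class to them, and where a whole thing is asked for, a point or a joint stands for the part that bears it (a point fixed in the world has none). Each returns a list of dicts, best first, with "score" (0 to 1); they miss things now and then, are a little off and sometimes report something else, mostly with a low value. They report only what shows in the picture. A call takes as long as a camera call.
- nets.look_for(camera, target): "xyz" ([x, y, z] in mm, in world coordinates, good to about 4 mm: the middle of the surface that is visible of it).
- nets.tip_of(camera, target): "xyz" ([x, y, z] in mm, in world coordinates, good to about 4 mm: a listed point, or the origin of a listed thing).
The state is a dict: "clock": time; "joint_positions": joint angles; "joint_velocities": joint speeds; "tau": joint torques, N m; "tool_pos": TCP position; "tool_rot": TCP orientation; "contact_force": force on the tool from outside, world axes, zero at the start; "torque": the same for the moment, N m; "finger_gap": opening from 0.0 (shut) to 1.0 (fully open).
Only numpy, scipy, OpenCV 4.12 (cv2) and the standard library are available. Lean on these libraries where they do the work, as an engineer would, in place of code of your own. Each camera call takes 0.05 s, during which the arm holds its last target.

### The job

Put the blue-banded sample cup into the empty pocket at the yellow loading mark of the analyser's sample wheel: keep it upright, and twist it lightly on the spinner's cross until it drops fully home, never forcing it. Then let go of it and turn the wheel exactly one click clockwise (seen from above), so that the next empty pocket stands at the mark and the cup rides along fully seated. Leave the other cups in their places, and the bottle and the beaker where they stand.

Things in the scene. Friction and masses are not known exactly. Their poses are not given: they have to be found in the camera images.
- cup_blue: the cup to load: aluminium cylinder 48 mm in diameter, 68 mm tall, about 0.2 kg, with a blue band (34 to 46 mm up) and a blue disc on top. Stands in the steel tray beside the orange one; either may be nearer. Origin at the centre of its underside, z up its axis. Hold it by its upper part, 45 to 60 mm up.
- cup_foot (a point): underside centre of the blue cup (same point and axes as the cup). The foot is four square pads 7 mm tall, parted by a cross slot 8 mm wide that runs along the cup's own x and y axes: it is the same every quarter turn.
- cup_orange: cup of the same size with an orange band and disc, in the tray about 100 mm from the blue one: not to be used. Origin at the centre of its underside.
- tray: fixed low steel tray 210 x 110 mm, floor 3 mm thick, lip 14 mm high, the two cups standing along its x axis; origin under its centre.
- changer: fixed white analyser: plinth 55 mm high under the sample wheel, cabinet 300 mm high on its -y side (near wall 210 mm from the wheel's axis), and from it a reading head over the wheel's rim (148 to 188 mm above the bench). Origin on the bench under the wheel's axis; the loading mark, a yellow arrow on the plinth's front edge, lies towards its own -x.
- wheel (a joint): angle in rad of the sample wheel, an aluminium disc 260 mm in diameter with six cup pockets 60 degrees apart, 95 mm from its upright axis. 0 at the start, grows clockwise seen from above. A spring click stop holds it every 60 degrees (1.047 rad): about 0.4 N m to leave a click; past half way it snaps into the next. No end stop.
- hub_grip (a point): grip point of the hub knob on the wheel's axis, 148 mm above the bench: a black bar 56 mm long, 16 mm thick, from 22 mm below this point to 14 mm above it, fixed to the wheel. The bar's length is this point's x axis, z points up; at the start its white-tipped end (-x) points to the loading mark.
- pocket0 (a point): centre of the floor of the empty pocket at the loading mark (66 mm above the bench); goes round with the wheel, axes parallel to the hub bar's. A round well, 26 mm deep, 51 mm bore, flared to 56 mm in its top 6 mm. More than 50 N between cup and pocket, even for a moment, spoils the spinner bearing below: meet it slowly, stop at a few newtons.
- cross_top (a point): point 6 mm above pocket0's floor: top of the spinner's drive, a brass cross of two bars 5 mm wide, 32 mm long. Its angle is NOT measured (this point turns with the wheel only). A cup out of line stands on it, 6 mm high, and drops home when its slot is within 5 degrees of the cross. The cross turns stiffly (0.12 N m): under 10 N the cup slides on it, pressed harder it drags it along.
- pocket5 (a point): centre of the floor of the next pocket to be loaded, empty, same as pocket0, one place counter-clockwise of it (seen from above): one click clockwise brings it to the loading mark.
- pocket1 (a point): centre of the floor of an occupied pocket: pocket0's next neighbour clockwise; it goes round with the wheel.
- pocket2 (a point): centre of the floor of an occupied pocket: two pockets clockwise of pocket0; it goes round with the wheel.
- pocket3 (a point): centre of the floor of an occupied pocket: opposite pocket0; it goes round with the wheel.
- pocket4 (a point): centre of the floor of an occupied pocket: under the reading head at the start; it goes round with the wheel.
- loaded1: same kind of cup, white band, clear window, standing loose in pocket1 with its top 68 mm above the pocket's floor, 42 mm above the well's mouth.
- loaded2: same kind of cup, white band, clear window, standing loose in pocket2 with its top 68 mm above the pocket's floor, 42 mm above the well's mouth.
- loaded3: same kind of cup, white band, clear window, standing loose in pocket3 with its top 68 mm above the pocket's floor, 42 mm above the well's mouth.
- loaded4: same kind of cup, white band, clear window, standing loose in pocket4 with its top 68 mm above the pocket's floor, 42 mm above the well's mouth.
- reagent: amber bottle, 60 mm in diameter, 130 mm tall, beyond the tray, between it and the analyser; origin under its centre.
- beaker: glass beaker, 68 mm in diameter, 85 mm tall, left of the tray; origin under its centre.

How it is judged:
By the outcome, as a careful person would: the job done as asked, in the order asked, and still so for the second after the job is handed in, with the robot touching nothing.
It also fails if it takes over 64 s, if anything falls off the work surface, if the arm or the gripper's body presses on something with over 40 N, if the wrist force passes 120 N, or if a joint passes its speed limit or range.

## Working session

There is one attempt and no reset: what is moved stays moved. The work goes in short steps, Python scripts to look and compute and a tool call to move; the robot and the scene stay as the last step left them, time stands still between calls to the robot, and variables do not carry over. Pictures are saved under pics/ and viewed, and the job is handed in when it is done.

Besides the shell and the picture viewer there is one more tool, called after ">>>" as name([rows], argument=value, ...), one row to a line, values as JSON. step_arm: Moves the arm, as the interface text tells. Scaled input: -1 to 1 covers 0.025 m each way for a shift and 8 degrees each way for a turn. Its arguments: {"type":"object","properties":{"series":{"type":"array"},"squeeze":{"type":"number"}},"required":["series"]}

```bash
mkdir -p pics; ls; python3 - <<'E'
from cell import bot,camera,nets
import cv2,numpy as np
s=bot.get_state();print(s)
for n in ("scene","top","wrist"):
    c=camera(n);cv2.imwrite(f"pics/{n}0.png",c["pixels"]);print(n,c["K"].tolist(),(c.get("view") if "view" in c else c["hand_eye"]).tolist())
for n in ("scene","top"):
    for t in ("cup_blue","cup_orange","hub_grip","pocket0","pocket5","changer","reagent","beaker","tray"):
        r=nets.tip_of(n,t);print(n,t,[(np.round(d["xyz"]).tolist(),round(d["score"],2)) for d in r[:2]])
print(bot.get_state()["clock"])
E
```

```text
pics
{'clock': 0.0, 'joint_positions': array([-1.35202042e+00,  3.42706721e-01,  1.52503351e+00, -1.71053125e-05,
        1.27541060e+00, -1.46012211e-01]), 'joint_velocities': array([ 3.06047517e-04, -5.12102255e-04,  4.31995175e-04, -9.35706451e-04,
        1.59901383e-03, -5.50429782e-05]), 'tau': array([ 1.15196026e-04, -4.31242847e+01, -2.44220245e+01,  7.17799016e-02,
        5.58531994e-02, -1.25685765e-04]), 'tool_pos': array([ 187.2200422 , -490.07001653,  248.04749525]), 'tool_rot': array([ 2.02298267,  0.37474703, -2.0231329 ]), 'contact_force': array([ 0.3834199 ,  0.0168075 , -0.49521866]), 'torque': array([ 0.02252194, -0.00095347, -0.00404281]), 'finger_gap': 0.9993695923040675}
scene [[424.4669695286396, 0.0, 258.31948019208755], [0.0, 424.4669695286396, 191.31926424836712], [0.0, 0.0, 1.0]] [[-0.3116404140899042, 0.950193127235754, -0.0036432485244261956, 56.791228362586544], [0.5266579065709487, 0.16953717969189494, -0.8329997563915752, -236.34714611338194], [-0.7908929774325845, -0.2615151346596519, -0.5532613601109022, 1621.3135888262811], [0.0, 0.0, 0.0, 1.0]]
to
[... 1135 characters left out ...]

scene reagent [([672.0, 260.0, 1.0], 0.81), ([452.0, -93.0, 72.0], 0.47)]
scene beaker [([513.0, 469.0, -0.0], 0.69)]
scene tray [([462.0, 311.0, -2.0], 0.93)]
top cup_blue [([504.0, 327.0, 2.0], 0.6)]
top cup_orange [([404.0, 291.0, 1.0], 0.55)]
top hub_grip [([549.0, -97.0, 149.0], 0.78), ([505.0, -8.0, 63.0], 0.69)]
top pocket0 [([597.0, -179.0, 69.0], 0.9), ([456.0, -93.0, 62.0], 0.84)]
top pocket5 [([597.0, -179.0, 69.0], 0.9), ([456.0, -93.0, 62.0], 0.84)]
top changer [([548.0, -99.0, -4.0], 0.82), ([643.0, -100.0, 68.0], 0.74)]
top reagent [([598.0, -182.0, 68.0], 0.59), ([669.0, 256.0, 2.0], 0.57)]
top beaker [([518.0, 467.0, 3.0], 0.94)]
top tray [([454.0, 302.0, -1.0], 0.75)]
1.05
```

View pics/scene0.png

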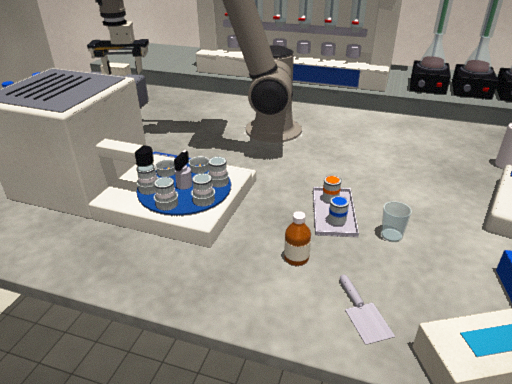

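View pics/top0.png

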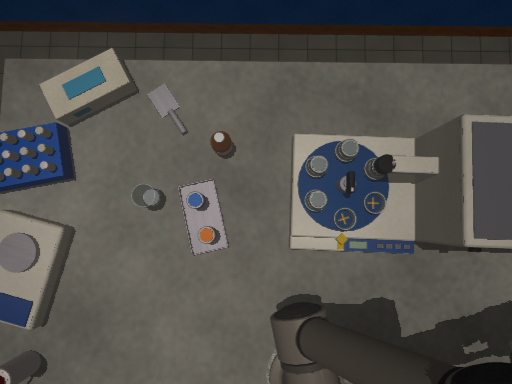

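View pics/wrist0.png

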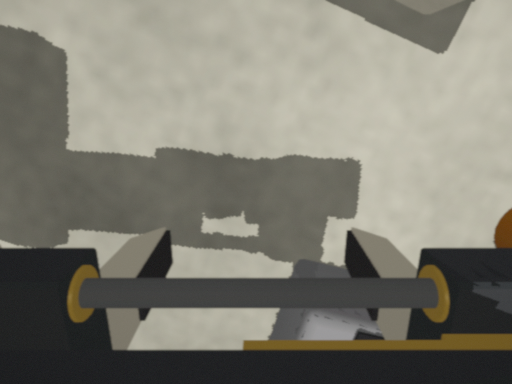

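```bash
cat > h.py <<'E'
from cell import bot,camera,nets
import cv2,numpy as np
from scipy.spatial.transform import Rotation as R
def cam(n,save=None):
    s=bot.get_state(); c=camera(n)
    if save: cv2.imwrite(f"pics/{save}.png",c["pixels"])
    if n=="wrist":
        T=np.eye(4);T[:3,:3]=R.from_rotvec(s["tool_rot"]).as_matrix();T[:3,3]=s["tool_pos"]
        c["view"]=np.linalg.inv(T@c["hand_eye"])
    return c
def ray(c,uv,z):
    V=c["view"];Rm=V[:3,:3];o=-Rm.T@V[:3,3]
    d=Rm.T@np.linalg.inv(c["K"])@np.array([uv[0],uv[1],1.])
    return o+d*(z-o[2])/d[2]
def proj(c,p):
    q=c["view"]@np.append(p,1.);q=c["K"]@q[:3];return q[:2]/q[2]
E
python3 - <<'E'
from h import *
s=bot.get_state();M=R.from_rotvec(s["tool_rot"]).as_matrix();print(M.round(3))
for n in ("top","scene"):
    c=cam(n);p=c["pixels"];hsv=cv2.cvtColor(p,cv2.COLOR_BGR2HSV)
    cv2.imwrite(f"pics/{n}_tray.png",cv2.resize(p[170:270,160:250] if n=="top" else p[160:250,290:420],None,fx=6,fy=6,interpolation=cv2.INTER_CUBIC))
    cv2.imwrite(f"pics/{n}_wh.png",cv2.resize(p[125:260,285:425] if n=="top" else p[130:240,90:260],None,fx=4.4,fy=4.4,interpolation=cv2.INTER_CUBIC))
E
```

```text
[[-0.     0.357 -0.934]
 [-0.    -0.934 -0.357]
 [-1.     0.     0.   ]]
```

View pics/top_tray.png

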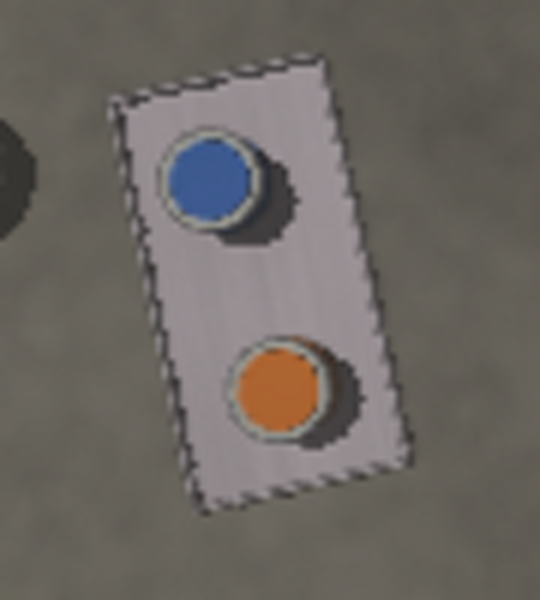

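View pics/top_wh.png

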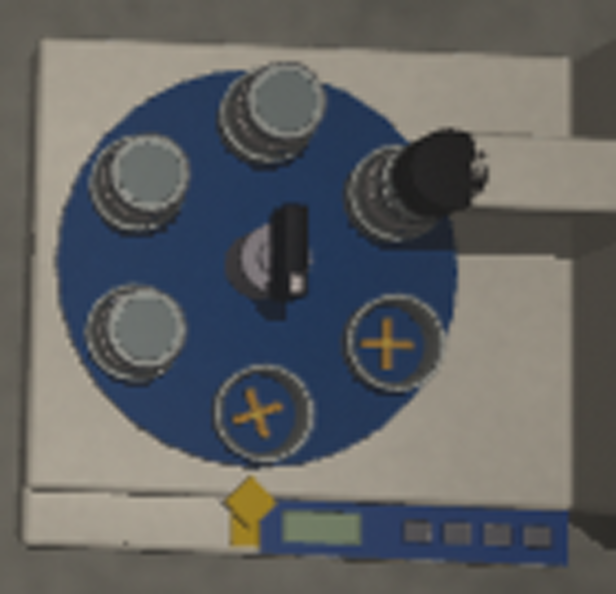

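```bash
python3 - <<'E'
from h import *
for n in ("top","scene"):
    c=cam(n);p=c["pixels"];hsv=cv2.cvtColor(p,cv2.COLOR_BGR2HSV)
    m=cv2.inRange(hsv,(100,110,60),(125,255,255))
    roi=np.zeros_like(m)
    if n=="top": roi[180:225,175:225]=255
    else: roi[185:235,315:365]=255
    mm=m&roi; k,l,st,ce=cv2.connectedComponentsWithStats(mm)
    for i in range(1,k):
        if st[i,4]>15: print(n,st[i],ce[i],ray(c,ce[i]+0.0,71.).round(1))
    m=cv2.inRange(hsv,(5,130,60),(18,255,255)); roi[:]=0
    if n=="top": roi[210:250,190:225]=255
    else: roi[165:205,315:350]=255
    k,l,st,ce=cv2.connectedComponentsWithStats(m&roi)
    for i in range(1,k):
        if st[i,4]>15: print("or",n,st[i],ce[i],ray(c,ce[i],71.).round(1))
    # wheel rim
    m=cv2.inRange(hsv,(100,90,30),(125,255,255));roi[:]=0
    if n=="top":
        roi[130:236,290:400]=255
        pts=cv2.findNonZero(m&roi);h=cv2.convexHull(pts)[:,0]
        W=np.array([ray(c,q,92.)[:2] for q in h.astype(float)])
        from scipy.optimize import least_squares
        f=least_squares(lambda a:np.hypot(*(W-a[:2]).T)-a[2],[550,-95,130],loss="soft_l1");print("wheel",f.x,np.abs(f.fun).max())
        # crosses
        m=cv2.inRange(hsv,(10,100,60),(28,255,255))
        for x0,x1,y0,y1 in((335,357,208,231),(364,388,192,214)):
            roi[:]=0;roi[y0:y1,x0:x1]=255
            ys,xs=np.nonzero(m&roi);print("cross",xs.mean(),ys.mean(),len(xs),ray(c,(xs.mean(),ys.mean()),72.).round(1))
E
```

```text
top [189 194  13  12 125] [194.488 199.504] [502.4 324.6  71. ]
or top [200 228  13  14 137] [206.04379562 234.51824818] [404.9 289.3  71. ]
wheel [547.50954349 -89.55477281 124.485954  ] 1.7598723563394145
cross 342.875 218.4375 32 [455.3 -93.2  72. ]
cross 372.1666666666667 202.88888888888889 36 [ 500.1 -175.8   72. ]
scene [332 197  15   8  96] [339.125   200.46875] [501.4 325.4  71. ]
scene [329 209  19   8  72] [337.38888889 213.625     ] [559.7 330.5  71. ]
or scene [326 176  14   8  80] [332.1375 179.3125] [403.9 290.2  71. ]
or scene [323 188  18   7  65] [330.89230769 191.55384615] [466.4 297.8  71. ]
```

>>> step_arm([
  {"jaw":0,"ty":-0.88,"tz":-0.95},
  {"jaw":0,"ty":-0.88,"tz":-0.95},
  {"jaw":0,"ty":-0.88,"tz":-0.95},
  {"jaw":0,"ty":-0.88,"tz":-0.95},
  {"jaw":0,"ty":-0.88,"tz":-0.95},
  {"jaw":0,"ty":-0.88,"tz":-0.95},
  {"jaw":0,"ty":-0.88,"tz":-0.95},
  {"jaw":0,"ty":-0.88,"tz":-0.95},
  {"jaw":0,"ty":-0.88,"tz":-0.95},
  {"jaw":0,"ty":-0.88,"tz":-0.95},
  {"jaw":0,"ty":-0.99,"tz":-0.77},
  {"jaw":0,"ty":-0.99,"tz":-0.77},
  {"jaw":0,"ty":-0.99,"tz":-0.77},
  {"jaw":0,"ty":-0.99,"tz":-0.77},
  {"jaw":0,"ty":-0.99,"tz":-0.77},
  {"jaw":0,"ty":-0.99,"tz":-0.77},
  {"jaw":0,"ty":-0.99,"tz":-0.77},
  {"jaw":0,"ty":-0.99,"tz":-0.77},
  {"jaw":0,"ty":-0.99,"tz":-0.77},
  {"jaw":0,"ty":-0.99,"tz":-0.77},
])

```text
schema error: expected keys jaw, tx, ty, tz, rx, ry, rz
```

>>> step_arm([
  {"jaw":0,"ty":-0.9,"tz":-0.78},
  {"jaw":0,"ty":-0.9,"tz":-0.78},
  {"jaw":0,"ty":-0.9,"tz":-0.78},
  {"jaw":0,"ty":-0.9,"tz":-0.78},
  {"jaw":0,"ty":-0.9,"tz":-0.78},
  {"jaw":0,"ty":-0.9,"tz":-0.78},
  {"jaw":0,"ty":-0.9,"tz":-0.78},
  {"jaw":0,"ty":-0.9,"tz":-0.78},
  {"jaw":0},
])

```text
schema error: expected keys jaw, tx, ty, tz, rx, ry, rz
```

```bash
python3 - <<'E'
from h import *
c=cam("wrist","w1")
s=bot.get_state();print(s["tool_pos"],s["tool_rot"],s["contact_force"])
print(proj(c,[502,325,71]),proj(c,[502,325,3]))
p=c["pixels"];hsv=cv2.cvtColor(p,cv2.COLOR_BGR2HSV)
m=cv2.inRange(hsv,(100,110,60),(125,255,255))
k,l,st,ce=cv2.connectedComponentsWithStats(m)
for i in range(1,k):
    if st[i,4]>200: print(st[i],ce[i],ray(c,ce[i],71.))
E
```

```text
[ 187.31139769 -490.47585747  248.72421906] [ 2.02233336  0.3729226  -2.02241538] [-0.43069235 -0.37743999 -0.47060025]
[-1204.97124661 -1102.8099992 ] [-757.47274818 -739.92764606]
```

View pics/w1.png

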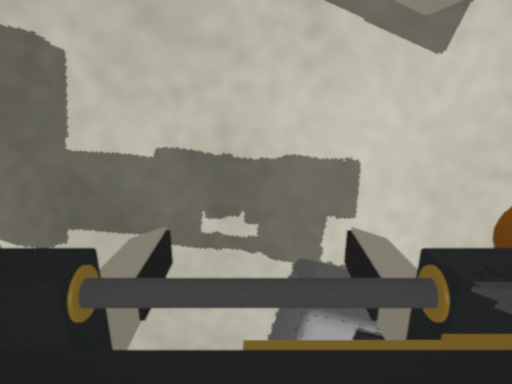

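>>> step_arm([
  {"jaw":0,"tx":0,"ty":-0.88,"tz":-0.95,"rx":0,"ry":0,"rz":0},
  {"jaw":0,"tx":0,"ty":-0.88,"tz":-0.95,"rx":0,"ry":0,"rz":0},
  {"jaw":0,"tx":0,"ty":-0.88,"tz":-0.95,"rx":0,"ry":0,"rz":0},
  {"jaw":0,"tx":0,"ty":-0.88,"tz":-0.95,"rx":0,"ry":0,"rz":0},
  {"jaw":0,"tx":0,"ty":-0.88,"tz":-0.95,"rx":0,"ry":0,"rz":0},
  {"jaw":0,"tx":0,"ty":-0.88,"tz":-0.95,"rx":0,"ry":0,"rz":0},
  {"jaw":0,"tx":0,"ty":-0.88,"tz":-0.95,"rx":0,"ry":0,"rz":0},
  {"jaw":0,"tx":0,"ty":-0.88,"tz":-0.95,"rx":0,"ry":0,"rz":0},
  {"jaw":0,"tx":0,"ty":-0.88,"tz":-0.95,"rx":0,"ry":0,"rz":0},
  {"jaw":0,"tx":0,"ty":-0.88,"tz":-0.95,"rx":0,"ry":0,"rz":0},
])

```text
clock: 2.3
tool_pos: [331.1, -199.0, 248.9]
tool_rot: [2.023, 0.372, -2.022]
contact_force: [0.3, 0.2, -0.4]
finger_gap: 1.0
```

>>> step_arm([
  {"jaw":0,"tx":0,"ty":-0.99,"tz":-0.77,"rx":0,"ry":0,"rz":0},
  {"jaw":0,"tx":0,"ty":-0.99,"tz":-0.77,"rx":0,"ry":0,"rz":0},
  {"jaw":0,"tx":0,"ty":-0.99,"tz":-0.77,"rx":0,"ry":0,"rz":0},
  {"jaw":0,"tx":0,"ty":-0.99,"tz":-0.77,"rx":0,"ry":0,"rz":0},
  {"jaw":0,"tx":0,"ty":-0.99,"tz":-0.77,"rx":0,"ry":0,"rz":0},
  {"jaw":0,"tx":0,"ty":-0.99,"tz":-0.77,"rx":0,"ry":0,"rz":0},
  {"jaw":0,"tx":0,"ty":-0.99,"tz":-0.77,"rx":0,"ry":0,"rz":0},
  {"jaw":0,"tx":0,"ty":-0.99,"tz":-0.77,"rx":0,"ry":0,"rz":0},
  {"jaw":0,"tx":0,"ty":-0.99,"tz":-0.77,"rx":0,"ry":0,"rz":0},
  {"jaw":0,"tx":0,"ty":-0.99,"tz":-0.77,"rx":0,"ry":0,"rz":0},
  {"jaw":0,"tx":0,"ty":-0.9,"tz":-0.78,"rx":0,"ry":0,"rz":0},
  {"jaw":0,"tx":0,"ty":-0.9,"tz":-0.78,"rx":0,"ry":0,"rz":0},
  {"jaw":0,"tx":0,"ty":-0.9,"tz":-0.78,"rx":0,"ry":0,"rz":0},
  {"jaw":0,"tx":0,"ty":-0.9,"tz":-0.78,"rx":0,"ry":0,"rz":0},
  {"jaw":0,"tx":0,"ty":-0.9,"tz":-0.78,"rx":0,"ry":0,"rz":0},
  {"jaw":0,"tx":0,"ty":-0.9,"tz":-0.78,"rx":0,"ry":0,"rz":0},
  {"jaw":0,"tx":0,"ty":-0.9,"tz":-0.78,"rx":0,"ry":0,"rz":0},
  {"jaw":0,"tx":0,"ty":-0.9,"tz":-0.78,"rx":0,"ry":0,"rz":0},
])

```text
clock: 4.1
tool_pos: [504.0, 324.7, 248.6]
tool_rot: [2.022, 0.373, -2.022]
contact_force: [-0.1, -1.0, -0.1]
finger_gap: 1.001
```

```bash
python3 - <<'E'
from h import *
c=cam("wrist","w1b")
s=bot.get_state();print(s["tool_pos"],s["tool_rot"],s["contact_force"])
print(proj(c,[502,325,71]),proj(c,[502,325,3]))
p=c["pixels"];hsv=cv2.cvtColor(p,cv2.COLOR_BGR2HSV)
m=cv2.inRange(hsv,(100,110,60),(125,255,255))
k,l,st,ce=cv2.connectedComponentsWithStats(m)
for i in range(1,k):
    if st[i,4]>200: print(st[i],ce[i],ray(c,ce[i],71.))
E
```

```text
[504.88750444 328.2761326  248.18877557] [ 2.02384882  0.37713842 -2.02087394] [-2.64786134 -0.60288793 -0.5733573 ]
[257.23444985 173.2539505 ] [257.38242117 158.30851384]
[ 238  155   38   37 1086] [256.72007366 173.06353591] [502.00093415 325.53831552  71.        ]
```

View pics/w1b.png

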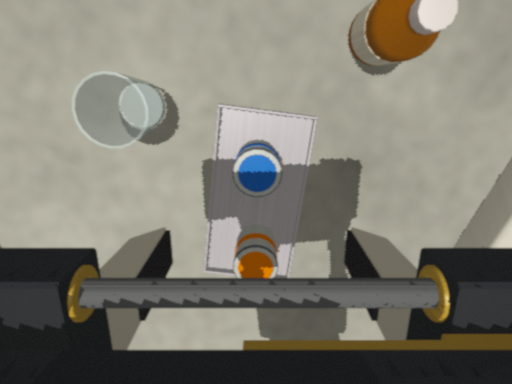

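>>> step_arm([
  {"jaw":0,"tx":1,"ty":0,"tz":0,"rx":0,"ry":0,"rz":0},
  {"jaw":0,"tx":1,"ty":0,"tz":0,"rx":0,"ry":0,"rz":0},
  {"jaw":0,"tx":1,"ty":0,"tz":0,"rx":0,"ry":0,"rz":0},
  {"jaw":0,"tx":1,"ty":0,"tz":0,"rx":0,"ry":0,"rz":0},
  {"jaw":0.2,"tx":0.8,"ty":0,"tz":0,"rx":0,"ry":0,"rz":0},
  {"jaw":0.2,"tx":0,"ty":0,"tz":0,"rx":0,"ry":0,"rz":0},
  {"jaw":0.2,"tx":0,"ty":0,"tz":0,"rx":0,"ry":0,"rz":0},
])

```text
clock: 4.85
tool_pos: [503.9, 323.4, 129.0]
tool_rot: [2.022, 0.373, -2.022]
contact_force: [-0.0, -0.0, 0.0]
finger_gap: 0.815
```

```bash
python3 - <<'E'
from h import *
c=cam("wrist","w2")
s=bot.get_state();print(s["tool_pos"],s["tool_rot"],s["contact_force"])
p=c["pixels"];hsv=cv2.cvtColor(p,cv2.COLOR_BGR2HSV)
m=cv2.inRange(hsv,(100,110,60),(125,255,255))
k,l,st,ce=cv2.connectedComponentsWithStats(m)
for i in range(1,k):
    if st[i,4]>200: print(st[i],ce[i],ray(c,ce[i],71.))
E
```

```text
[504.37855449 323.71433693 129.79131787] [ 2.02426415  0.37339657 -2.02086518] [-0.04653797  0.10467518  0.39231349]
[225 171  62  23 284] [256.33098592 177.63732394] [529.0492918  334.28234829  71.        ]
[ 225  194   59   54 2533] [254.32214765 220.36675878] [502.35451525 325.52954148  71.        ]
```

View pics/w2.png

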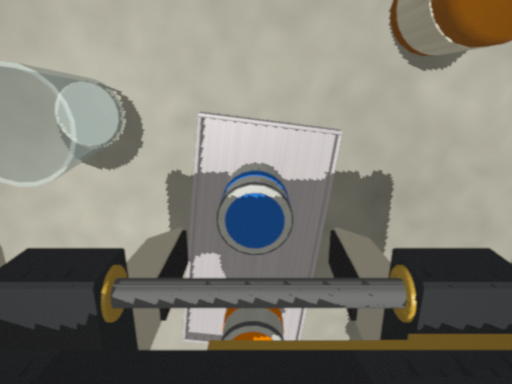

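>>> step_arm([
  {"jaw":0.2,"tx":0.2,"ty":-0.1,"tz":0.04,"rx":0,"ry":0,"rz":0},
  {"jaw":0.2,"tx":0.6,"ty":0,"tz":0,"rx":0,"ry":0,"rz":0},
  {"jaw":0.2,"tx":0.8,"ty":0,"tz":0,"rx":0,"ry":0,"rz":0},
  {"jaw":0.2,"tx":0.8,"ty":0,"tz":0,"rx":0,"ry":0,"rz":0},
  {"jaw":0.2,"tx":0.4,"ty":0,"tz":0,"rx":0,"ry":0,"rz":0},
  {"jaw":0.2,"tx":0,"ty":0,"tz":0,"rx":0,"ry":0,"rz":0},
  {"jaw":0.6,"tx":0,"ty":0,"tz":0,"rx":0,"ry":0,"rz":0},
  {"jaw":0.6,"tx":0,"ty":0,"tz":0,"rx":0,"ry":0,"rz":0},
  {"jaw":0.6,"tx":0,"ty":0,"tz":0,"rx":0,"ry":0,"rz":0},
  {"jaw":0.6,"tx":0,"ty":0,"tz":0,"rx":0,"ry":0,"rz":0},
  {"jaw":0.6,"tx":0,"ty":0,"tz":0,"rx":0,"ry":0,"rz":0},
], squeeze=15)

```text
clock: 6.0
tool_pos: [502.3, 325.6, 59.4]
tool_rot: [2.024, 0.373, -2.021]
contact_force: [0.1, 0.2, 4.1]
finger_gap: 0.522
```

>>> step_arm([
  {"jaw":0.6,"tx":-0.2,"ty":0,"tz":0,"rx":0,"ry":0,"rz":0},
  {"jaw":0.6,"tx":-0.6,"ty":0,"tz":0,"rx":0,"ry":0,"rz":0},
  {"jaw":0.6,"tx":-1,"ty":0,"tz":0,"rx":0,"ry":0,"rz":0},
  {"jaw":0.6,"tx":-1,"ty":0,"tz":0,"rx":-0.5,"ry":0,"rz":0},
  {"jaw":0.6,"tx":-1,"ty":0,"tz":0,"rx":-1,"ry":0,"rz":0},
  {"jaw":0.6,"tx":-1,"ty":0,"tz":0,"rx":-1,"ry":0,"rz":0},
  {"jaw":0.6,"tx":-1,"ty":0,"tz":0,"rx":-0.5,"ry":0,"rz":0},
  {"jaw":0.6,"tx":-0.8,"ty":0,"tz":0,"rx":0,"ry":0,"rz":0},
])

```text
clock: 6.8
tool_pos: [501.8, 325.5, 225.3]
tool_rot: [1.76, 0.729, -1.759]
contact_force: [-0.3, 0.0, -1.7]
finger_gap: 0.517
```

>>> step_arm([
  {"jaw":0.6,"tx":0,"ty":0.4,"tz":0.47,"rx":0,"ry":0,"rz":0},
  {"jaw":0.6,"tx":0,"ty":0.75,"tz":0.94,"rx":0,"ry":0,"rz":0},
  {"jaw":0.6,"tx":0,"ty":0.75,"tz":0.94,"rx":0,"ry":0,"rz":0},
  {"jaw":0.6,"tx":0,"ty":0.75,"tz":0.94,"rx":0,"ry":0,"rz":0},
  {"jaw":0.6,"tx":0,"ty":0.75,"tz":0.94,"rx":0,"ry":0,"rz":0},
  {"jaw":0.6,"tx":0,"ty":0.75,"tz":0.94,"rx":0,"ry":0,"rz":0},
  {"jaw":0.6,"tx":0,"ty":0.75,"tz":0.94,"rx":0,"ry":0,"rz":0},
  {"jaw":0.6,"tx":0,"ty":0.75,"tz":0.94,"rx":0,"ry":0,"rz":0},
  {"jaw":0.6,"tx":0,"ty":0.75,"tz":0.94,"rx":0,"ry":0,"rz":0},
  {"jaw":0.6,"tx":0,"ty":0.75,"tz":0.94,"rx":0,"ry":0,"rz":0},
  {"jaw":0.6,"tx":0,"ty":0.75,"tz":0.94,"rx":0,"ry":0,"rz":0},
  {"jaw":0.6,"tx":0,"ty":0.75,"tz":0.94,"rx":0,"ry":0,"rz":0},
  {"jaw":0.6,"tx":0,"ty":0.4,"tz":0.47,"rx":0,"ry":0,"rz":0},
  {"jaw":0.6,"tx":0,"ty":0,"tz":0,"rx":0,"ry":0,"rz":0},
  {"jaw":0.6,"tx":0,"ty":0,"tz":0,"rx":0,"ry":0,"rz":0},
])

```text
clock: 8.3
tool_pos: [460.9, -34.1, 222.8]
tool_rot: [1.761, 0.728, -1.764]
contact_force: [0.2, -0.6, -1.4]
finger_gap: 0.514
```

```bash
python3 - <<'E'
from h import *
c=cam("wrist","w3")
s=bot.get_state();print(s["tool_pos"],s["tool_rot"],s["contact_force"],s["joint_positions"])
cam("scene","s3");cam("top","t3")
for t in ("pocket0","hub_grip"):
    for n in ("wrist",):
        print(n,t,[(np.round(d["xyz"],1).tolist(),round(d["score"],2)) for d in nets.tip_of(n,t)[:3]])
E
```

```text
[461.16250713 -33.61456684 223.02760311] [ 1.76070832  0.72839512 -1.76275091] [-0.25608118  1.02295894 -1.2069431 ] [-2.38848202e-01  2.53158643e-01  1.72733107e+00  1.59111688e-04
  1.16253621e+00  5.48672592e-01]
wrist pocket0 [([459.7, -90.5, 67.9], 0.77), ([501.7, -177.8, 69.5], 0.69), ([593.8, -182.2, 66.1], 0.62)]
wrist hub_grip [([548.2, -96.7, 147.2], 0.8), ([461.5, -33.3, 170.8], 0.52)]
```

View pics/w3.png

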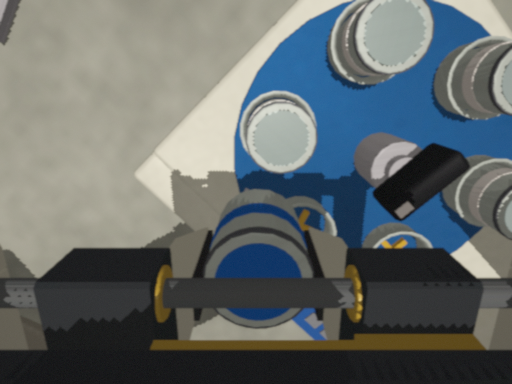

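View pics/s3.png

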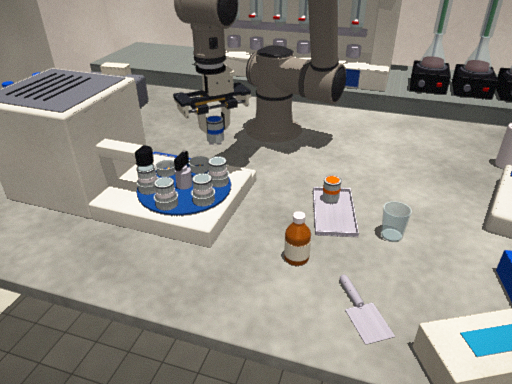

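```bash
cat > ov.py <<'E'
from h import *
def overlay(n,pic,pose,ctr,yaw,out,box,f):
    c=camera(n) if pose is None else None
def draw(img,c,ctr,yaw,box,f,out,occ=(1,2,3,4)):
    x0,y0,x1,y1=box
    im=cv2.resize(img[y0:y1,x0:x1],None,fx=f,fy=f,interpolation=cv2.INTER_CUBIC)
    t=np.linspace(0,2*np.pi,60)
    def circ(p,r,col):
        q=np.array([proj(c,[p[0]+r*np.cos(a),p[1]+r*np.sin(a),p[2]]) for a in t])
        q=((q-[x0,y0]+.5)*f).astype(np.int32);cv2.polylines(im,[q[:,None]],True,col,1)
    circ([*ctr,92],130,(0,255,0))
    for i in range(6):
        a=yaw-np.pi/3*i
        p=np.array(ctr)-95*np.array([np.cos(a),np.sin(a)])
        if i in occ: circ([*p,134],24,(0,0,255))
        else: circ([*p,92],28,(0,255,255))
    d=np.array([np.cos(yaw),np.sin(yaw)]);e=np.array([-d[1],d[0]])
    q=np.array([proj(c,[*(np.array(ctr)+d*sx*28+e*sy*8),162]) for sx,sy in((1,1),(1,-1),(-1,-1),(-1,1))])
    q=((q-[x0,y0]+.5)*f).astype(np.int32);cv2.polylines(im,[q[:,None]],True,(255,0,255),1)
    cv2.imwrite(out,im)
E
python3 - <<'E'
from ov import *
c=cam("wrist");img=c["pixels"]
draw(img,c,(549.5,-95),0,(220,0,512,260),2.7,"pics/ovw.png")
c=cam("top");draw(c["pixels"],c,(549.5,-95),0,(285,125,425,260),4.4,"pics/ovt.png")
E
```

```text
(no output)
```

View pics/ovw.png

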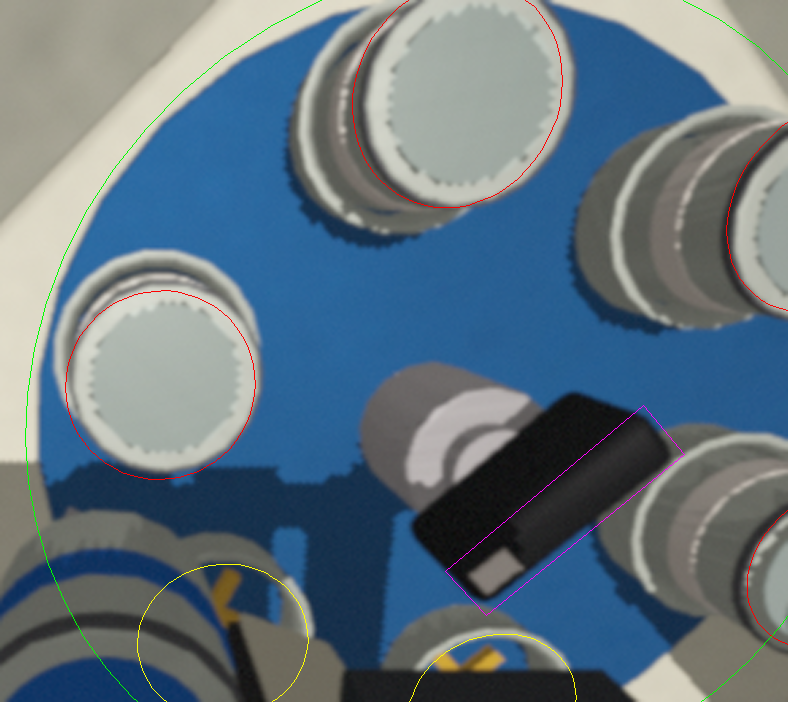

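View pics/ovt.png

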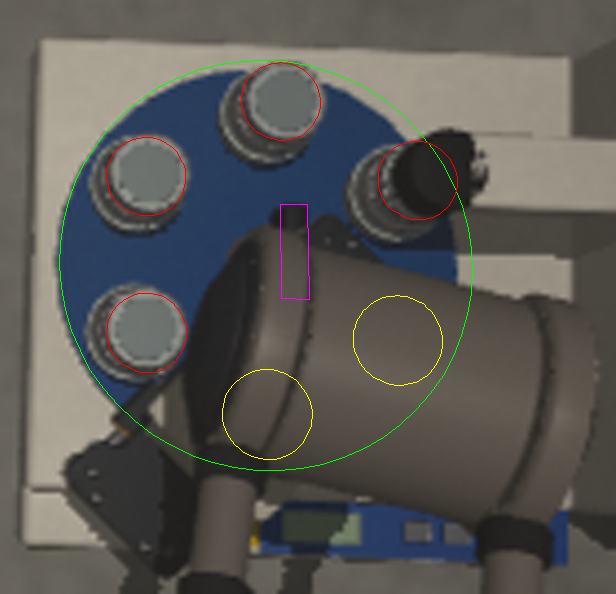

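```bash
python3 - <<'E'
from ov import *
from scipy.optimize import least_squares
obs=[]
for n,seeds in (("wrist",[(1,282,138),(2,395,33)]),("top",[(1,318,200),(2,318,165),(3,349.5,148)])):
    c=cam(n);p=c["pixels"]
    for i,u,v in seeds:
        m=np.zeros((386,514),np.uint8);q=cv2.GaussianBlur(p,(3,3),0)
        cv2.floodFill(q,m,(int(u),int(v)),0,(7,7,7),(7,7,7),cv2.FLOODFILL_FIXED_RANGE|cv2.FLOODFILL_MASK_ONLY|4)
        m=m[1:-1,1:-1];h=cv2.convexHull(cv2.findNonZero(m));e=cv2.moments(h)
        ce=(e["m10"]/e["m00"],e["m01"]/e["m00"])
        w=ray(c,ce,134.);print(n,i,np.round(ce,1),e["m00"],w.round(1));obs.append((n,i,w))
for sel in (["wrist"],["top"],["wrist","top"]):
    def f(a):
        r=[]
        for n,i,w in obs:
            if n in sel:
                t=a[2]-np.pi/3*i;r+=list(w[:2]-(a[:2]-95*np.array([np.cos(t),np.sin(t)])))
        return r
    s=least_squares(f,[550,-95,0]);print(sel,s.x.round(3),np.round(s.fun,1),"pocket0",(s.x[:2]-95*np.array([np.cos(s.x[2]),np.sin(s.x[2])])).round(1))
E
```

```text
wrist 1 [280.3 139.9] 2282.5 [504.4 -11.9 134. ]
wrist 2 [393.3  34.5] 3061.0 [599.6 -14.4 134. ]
top 1 [318.1 199.6] 155.5 [503.3 -13.3 134. ]
top 2 [319.1 164.6] 158.5 [597.3 -16.1 134. ]
top 3 [349.8 148.1] 147.0 [643.2 -98.8 134. ]
['wrist'] [ 5.49854e+02 -9.53730e+01 -2.60000e-02] [-0.1  0.   0.1 -0. ] pocket0 [454.9 -92.9]
['top'] [ 5.48266e+02 -9.67850e+01 -2.50000e-02] [ 0.5  0.1 -0.5 -0.4 -0.1  0.3] pocket0 [453.3 -94.5]
['wrist', 'top'] [ 5.48595e+02 -9.61090e+01 -3.00000e-02] [ 0.8  0.6  1.   0.9 -0.2 -0.8 -1.2 -0.9 -0.4  0.2] pocket0 [453.6 -93.3]
```

>>> step_arm([
  {"jaw":0.6,"tx":0,"ty":0.3,"tz":0.37,"rx":0,"ry":0,"rz":0},
  {"jaw":0.6,"tx":0,"ty":0.6,"tz":0.74,"rx":0,"ry":0,"rz":0},
  {"jaw":0.6,"tx":0,"ty":0.4,"tz":0.5,"rx":0,"ry":0,"rz":0},
  {"jaw":0.6,"tx":0.2,"ty":0.2,"tz":0.25,"rx":0,"ry":0,"rz":0},
  {"jaw":0.6,"tx":0.7,"ty":0,"tz":0,"rx":0,"ry":0,"rz":0},
  {"jaw":0.6,"tx":0.7,"ty":0,"tz":0,"rx":0,"ry":0,"rz":0},
  {"jaw":0.6,"tx":0.6,"ty":0,"tz":0,"rx":0,"ry":0,"rz":0},
  {"jaw":0.6,"tx":0.4,"ty":0,"tz":0,"rx":0,"ry":0,"rz":0},
  {"jaw":0.6,"tx":0.1,"ty":0,"tz":0,"rx":0,"ry":0,"rz":0},
  {"jaw":0.6,"tx":0,"ty":0,"tz":0,"rx":0,"ry":0,"rz":0},
  {"jaw":0.6,"tx":0,"ty":0,"tz":0,"rx":0,"ry":0,"rz":0},
])

```text
clock: 9.85
tool_pos: [455.8, -93.4, 156.8]
tool_rot: [1.762, 0.727, -1.76]
contact_force: [0.3, -0.5, -0.8]
finger_gap: 0.518
```

```bash
python3 - <<'E'
from h import *
c=cam("wrist","w4")
for i in range(3):
    s=bot.get_state();print(s["tool_pos"],s["contact_force"]);M=R.from_rotvec(s["tool_rot"]).as_matrix();print(np.degrees(np.arctan2(M[1,1],M[0,1])),M[:,0].round(4))
    cam("scene","s4")
p=cv2.imread("pics/s4.png");cv2.imwrite("pics/s4c.png",cv2.resize(p[110:230,120:280],None,fx=4.5,fy=4.5,interpolation=cv2.INTER_CUBIC))
E
```

```text
[455.85902133 -93.39290882 156.85407119] [-0.62316793 -0.0335278  -1.27435899]
-45.096113859348904 [ 1.3e-03 -6.0e-04 -1.0e+00]
[455.83371588 -93.37461567 156.85197184] [-0.2770888   0.42265216 -1.12626977]
-45.09473615772744 [ 1.3e-03 -6.0e-04 -1.0e+00]
[455.76822292 -93.34010662 156.79246362] [ 0.39581867  0.31506818 -1.21362418]
-45.09248626946793 [ 1.2e-03 -5.0e-04 -1.0e+00]
```

View pics/s4c.png

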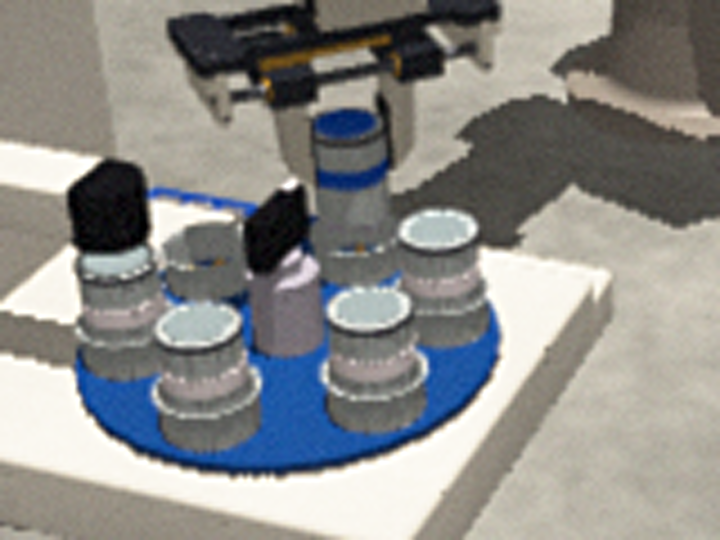

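View pics/w4.png

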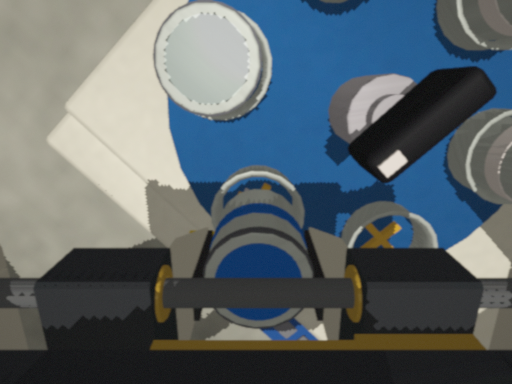

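```bash
python3 - <<'E'
from ov import *
c=cam("wrist");img=c["pixels"];s=bot.get_state();T=s["tool_pos"]
f=2.7;x0,y0=130,100
im=cv2.resize(img[y0:340,x0:430],None,fx=f,fy=f,interpolation=cv2.INTER_CUBIC)
t=np.linspace(0,2*np.pi,80)
def circ(p,r,col):
    q=np.array([proj(c,[p[0]+r*np.cos(a),p[1]+r*np.sin(a),p[2]]) for a in t]);q=((q-[x0,y0]+.5)*f).astype(np.int32);cv2.polylines(im,[q[:,None]],True,col,1)
circ([454.6,-93.2,92],28,(0,255,0))
circ([500,-176.5,92],28,(0,255,0))
circ([T[0],T[1],T[2]+11.6],24,(0,0,255));circ([T[0],T[1],T[2]-56.4],24,(0,0,255));circ([T[0],T[1],T[2]+11.6],20,(0,0,255))
cv2.imwrite("pics/ov4.png",im)
E
```

```text
(no output)
```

View pics/ov4.png

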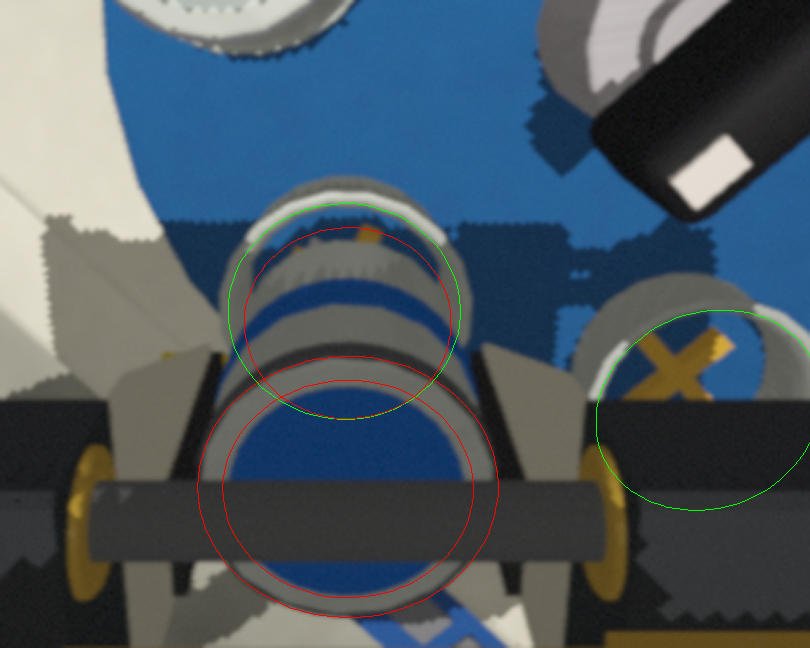

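```bash
cat > o5.py <<'E'
from ov import *
import sys
def run(P,out,box=(200,150,320,230),f=6.5):
    c=cam("wrist");img=c["pixels"]
    x0,y0,x1,y1=box
    im=cv2.resize(img[y0:y1,x0:x1],None,fx=f,fy=f,interpolation=cv2.INTER_CUBIC);im0=im.copy()
    t=np.linspace(0,2*np.pi,80)
    def circ(p,r,col):
        q=np.array([proj(c,[p[0]+r*np.cos(a),p[1]+r*np.sin(a),p[2]]) for a in t]);q=((q-[x0,y0]+.5)*f).astype(np.int32);cv2.polylines(im,[q[:,None]],True,col,1)
    circ([*P,92],28,(0,255,0));circ([*P,92],30.5,(0,255,255));circ([*P,86],25.5,(255,0,255))
    cv2.imwrite(out,im)
E
python3 -c "
from o5 import *
run((455.8,-92.0),'pics/o5.png')
run((499.5,-176.0),'pics/o5b.png',(330,190,450,260))"
```

```text
(no output)
```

View pics/o5.png

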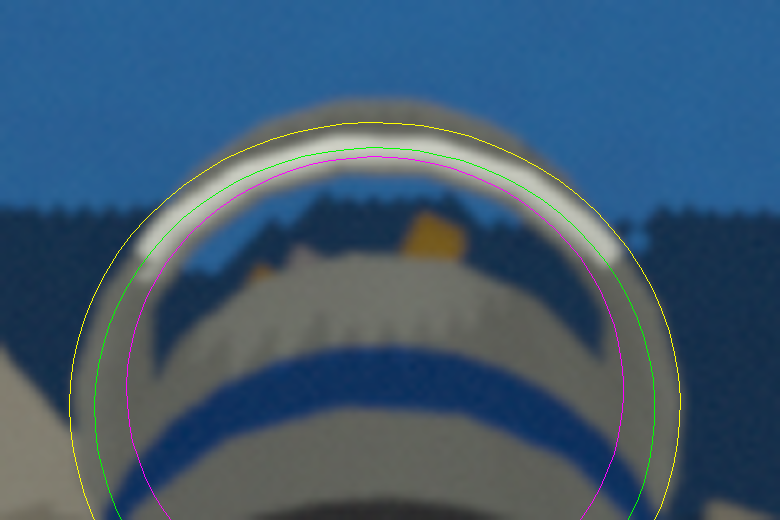

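View pics/o5b.png

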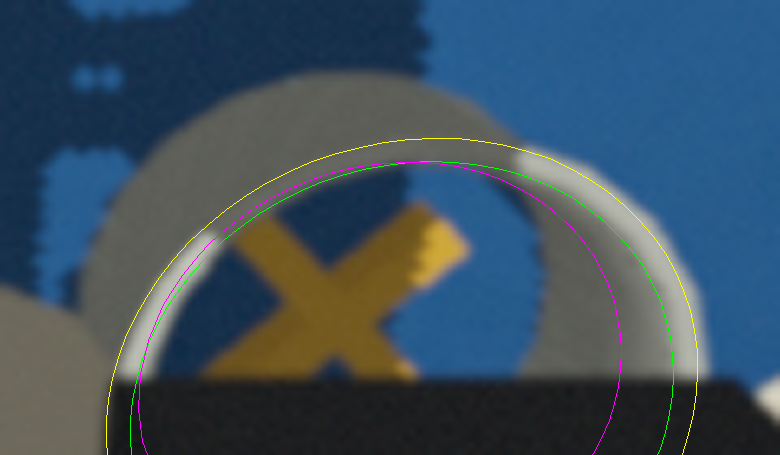

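>>> step_arm([
  {"jaw":0.6,"tx":0.1,"ty":-0.035,"tz":-0.02,"rx":0,"ry":0,"rz":0},
  {"jaw":0.6,"tx":0.1,"ty":0,"tz":0,"rx":0,"ry":0,"rz":0},
  {"jaw":0.6,"tx":0.1,"ty":0,"tz":0,"rx":0,"ry":0,"rz":0},
  {"jaw":0.6,"tx":0.1,"ty":0,"tz":0,"rx":0,"ry":0,"rz":0},
  {"jaw":0.6,"tx":0.06,"ty":0,"tz":0,"rx":0,"ry":0,"rz":0},
  {"jaw":0.6,"tx":0.06,"ty":0,"tz":0,"rx":0,"ry":0,"rz":0},
])

```text
clock: 10.8
tool_pos: [455.2, -92.3, 143.0]
tool_rot: [1.761, 0.728, -1.761]
contact_force: [-0.2, -0.2, -1.6]
finger_gap: 0.518
```

>>> step_arm([
  {"jaw":0.6,"tx":0.04,"ty":0,"tz":0,"rx":0,"ry":0,"rz":0},
  {"jaw":0.6,"tx":0.04,"ty":0,"tz":0,"rx":0,"ry":0,"rz":0},
  {"jaw":0.6,"tx":0.04,"ty":0,"tz":0,"rx":0,"ry":0,"rz":0},
])

```text
clock: 11.1
tool_pos: [455.2, -92.3, 140.2]
tool_rot: [1.761, 0.727, -1.761]
contact_force: [-0.5, -0.4, -1.2]
finger_gap: 0.519
```

>>> step_arm([
  {"jaw":0.6,"tx":0.04,"ty":0,"tz":0,"rx":0,"ry":0,"rz":0},
  {"jaw":0.6,"tx":0.04,"ty":0,"tz":0,"rx":0,"ry":0,"rz":0},
])

```text
clock: 11.3
tool_pos: [455.2, -92.3, 138.2]
tool_rot: [1.761, 0.727, -1.761]
contact_force: [0.7, -0.1, -0.5]
finger_gap: 0.517
```

>>> step_arm([
  {"jaw":0.6,"tx":0.05,"ty":0,"tz":0,"rx":0,"ry":0,"rz":0},
  {"jaw":0.6,"tx":0.05,"ty":0,"tz":0,"rx":0,"ry":0,"rz":0},
  {"jaw":0.6,"tx":0.05,"ty":0,"tz":0,"rx":0,"ry":0,"rz":0},
  {"jaw":0.6,"tx":0.05,"ty":0,"tz":0,"rx":0,"ry":0,"rz":0},
])

```text
clock: 11.7
tool_pos: [455.2, -92.3, 133.1]
tool_rot: [1.761, 0.728, -1.761]
contact_force: [-0.7, -0.6, -0.9]
finger_gap: 0.519
```

>>> step_arm([
  {"jaw":0.6,"tx":0.05,"ty":0,"tz":0,"rx":0,"ry":0,"rz":0},
  {"jaw":0.6,"tx":0.04,"ty":0,"tz":0,"rx":0,"ry":0,"rz":0},
])

```text
clock: 11.9
tool_pos: [455.1, -92.3, 130.8]
tool_rot: [1.761, 0.728, -1.761]
contact_force: [0.5, 0.4, -2.1]
finger_gap: 0.519
```

>>> step_arm([
  {"jaw":0.6,"tx":0.02,"ty":0,"tz":0,"rx":0,"ry":0,"rz":0},
  {"jaw":0.6,"tx":0,"ty":0,"tz":0,"rx":0,"ry":0,"rz":0},
])

```text
clock: 12.1
tool_pos: [455.2, -92.3, 130.4]
tool_rot: [1.761, 0.728, -1.761]
contact_force: [0.4, -0.4, -0.7]
finger_gap: 0.52
```

>>> step_arm([
  {"jaw":0.6,"tx":0.02,"ty":0,"tz":0,"rx":0,"ry":0,"rz":0},
  {"jaw":0.6,"tx":0.02,"ty":0,"tz":0,"rx":0,"ry":0,"rz":0},
])

```text
clock: 12.3
tool_pos: [455.2, -92.3, 129.5]
tool_rot: [1.761, 0.727, -1.761]
contact_force: [0.1, 1.0, -1.2]
finger_gap: 0.518
```

>>> step_arm([
  {"jaw":0.6,"tx":0.02,"ty":0,"tz":0,"rx":0,"ry":0,"rz":0},
  {"jaw":0.6,"tx":0.01,"ty":0,"tz":0,"rx":0,"ry":0,"rz":0},
])

```text
clock: 12.5
tool_pos: [455.1, -92.3, 128.6]
tool_rot: [1.761, 0.728, -1.761]
contact_force: [-0.7, 0.5, -0.7]
finger_gap: 0.522
```

>>> step_arm([
  {"jaw":0.6,"tx":0.02,"ty":0,"tz":0,"rx":0,"ry":0,"rz":0},
  {"jaw":0.6,"tx":0,"ty":0,"tz":0,"rx":0,"ry":0,"rz":0},
])

```text
clock: 12.7
tool_pos: [455.1, -92.3, 128.1]
tool_rot: [1.761, 0.728, -1.761]
contact_force: [-1.2, -0.2, -1.0]
finger_gap: 0.521
```

>>> step_arm([
  {"jaw":0.6,"tx":0.02,"ty":0,"tz":0,"rx":0,"ry":0,"rz":0},
  {"jaw":0.6,"tx":0,"ty":0,"tz":0,"rx":0,"ry":0,"rz":0},
])

```text
clock: 12.9
tool_pos: [455.1, -92.2, 127.7]
tool_rot: [1.761, 0.728, -1.761]
contact_force: [-0.3, -0.1, -1.0]
finger_gap: 0.519
```

>>> step_arm([
  {"jaw":0.6,"tx":0.02,"ty":0,"tz":0,"rx":0,"ry":0,"rz":0},
  {"jaw":0.6,"tx":0,"ty":0,"tz":0,"rx":0,"ry":0,"rz":0},
])

```text
clock: 13.1
tool_pos: [455.1, -92.2, 127.2]
tool_rot: [1.761, 0.728, -1.761]
contact_force: [0.1, -0.9, -1.4]
finger_gap: 0.521
```

>>> step_arm([
  {"jaw":0.6,"tx":0.02,"ty":0,"tz":0,"rx":0,"ry":0,"rz":0},
  {"jaw":0.6,"tx":0,"ty":0,"tz":0,"rx":0,"ry":0,"rz":0},
])

```text
clock: 13.3
tool_pos: [455.1, -92.3, 126.7]
tool_rot: [1.761, 0.728, -1.761]
contact_force: [-0.7, 0.3, -0.5]
finger_gap: 0.525
```

>>> step_arm([
  {"jaw":0.6,"tx":0.02,"ty":0,"tz":0,"rx":0,"ry":0,"rz":0},
  {"jaw":0.6,"tx":0,"ty":0,"tz":0,"rx":0,"ry":0,"rz":0},
])

```text
clock: 13.5
tool_pos: [455.1, -92.3, 126.2]
tool_rot: [1.761, 0.728, -1.761]
contact_force: [0.5, -0.2, -1.3]
finger_gap: 0.52
```

>>> step_arm([
  {"jaw":0.6,"tx":0.02,"ty":0,"tz":0,"rx":0,"ry":0,"rz":0},
  {"jaw":0.6,"tx":0,"ty":0,"tz":0,"rx":0,"ry":0,"rz":0},
])

```text
clock: 13.7
tool_pos: [455.1, -92.2, 125.6]
tool_rot: [1.761, 0.728, -1.761]
contact_force: [0.1, -0.5, -1.0]
finger_gap: 0.521
```

```bash
python3 - <<'E'
from ov import *
c=cam("wrist");img=c["pixels"];s=bot.get_state();T=s["tool_pos"];print(T,s["contact_force"],s["torque"])
f=2.7;x0,y0=130,100
im=cv2.resize(img[y0:340,x0:430],None,fx=f,fy=f,interpolation=cv2.INTER_CUBIC)
t=np.linspace(0,2*np.pi,80)
def circ(p,r,col):
    q=np.array([proj(c,[p[0]+r*np.cos(a),p[1]+r*np.sin(a),p[2]]) for a in t]);q=((q-[x0,y0]+.5)*f).astype(np.int32);cv2.polylines(im,[q[:,None]],True,col,1)
circ([T[0],T[1],T[2]+11.6],24,(0,0,255));circ([T[0],T[1],T[2]+11.6],20,(0,0,255))
cv2.imwrite("pics/ov6.png",im)
E
```

```text
[455.13492837 -92.28261848 125.66659145] [-0.23779373  0.25325094 -1.86180961] [-0.02145795 -0.05581485  0.02081531]
```

View pics/ov6.png

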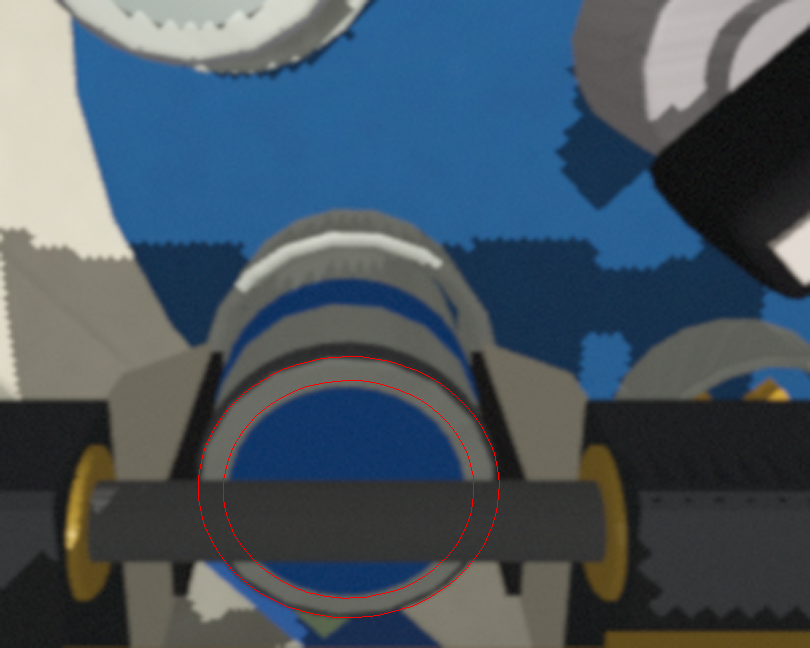

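>>> step_arm([
  {"jaw":0.6,"tx":0.02,"ty":0,"tz":0,"rx":0,"ry":0,"rz":0},
  {"jaw":0.6,"tx":0.02,"ty":0,"tz":0,"rx":0,"ry":0,"rz":0},
  {"jaw":0.6,"tx":0,"ty":0,"tz":0,"rx":0,"ry":0,"rz":0},
])

```text
clock: 14.05
tool_pos: [455.1, -92.3, 124.6]
tool_rot: [1.761, 0.728, -1.761]
contact_force: [0.1, 0.0, -1.7]
finger_gap: 0.523
```

>>> step_arm([
  {"jaw":0.6,"tx":0.02,"ty":0,"tz":0,"rx":0,"ry":0,"rz":0},
  {"jaw":0.6,"tx":0.02,"ty":0,"tz":0,"rx":0,"ry":0,"rz":0},
  {"jaw":0.6,"tx":0,"ty":0,"tz":0,"rx":0,"ry":0,"rz":0},
])

```text
clock: 14.35
tool_pos: [455.1, -92.3, 123.6]
tool_rot: [1.761, 0.728, -1.761]
contact_force: [0.7, 0.3, -2.2]
finger_gap: 0.518
```

>>> step_arm([
  {"jaw":0.6,"tx":0.02,"ty":0,"tz":0,"rx":0,"ry":0,"rz":0},
  {"jaw":0.6,"tx":0,"ty":0,"tz":0,"rx":0,"ry":0,"rz":0},
])

```text
clock: 14.55
tool_pos: [455.1, -92.3, 123.2]
tool_rot: [1.761, 0.728, -1.761]
contact_force: [-0.1, 0.1, -1.4]
finger_gap: 0.521
```

>>> step_arm([
  {"jaw":0.6,"tx":0.02,"ty":0,"tz":0,"rx":0,"ry":0,"rz":0},
  {"jaw":0.6,"tx":0,"ty":0,"tz":0,"rx":0,"ry":0,"rz":0},
])

```text
clock: 14.75
tool_pos: [455.1, -92.3, 122.7]
tool_rot: [1.761, 0.728, -1.761]
contact_force: [-0.0, -0.1, -1.2]
finger_gap: 0.521
```

>>> step_arm([
  {"jaw":0.6,"tx":0.02,"ty":0,"tz":0,"rx":0,"ry":0,"rz":0},
  {"jaw":0.6,"tx":0,"ty":0,"tz":0,"rx":0,"ry":0,"rz":0},
])

```text
clock: 14.95
tool_pos: [455.2, -92.3, 122.4]
tool_rot: [1.761, 0.727, -1.761]
contact_force: [-1.2, 0.1, 0.8]
finger_gap: 0.519
```

>>> step_arm([
  {"jaw":0.6,"tx":0.01,"ty":0,"tz":0,"rx":0,"ry":0,"rz":0},
  {"jaw":0.6,"tx":0,"ty":0,"tz":0,"rx":0,"ry":0,"rz":0},
])

```text
clock: 15.15
tool_pos: [455.2, -92.3, 122.3]
tool_rot: [1.761, 0.727, -1.761]
contact_force: [-1.6, -0.0, 4.2]
finger_gap: 0.519
```

>>> step_arm([
  {"jaw":0.6,"tx":-0.01,"ty":0,"tz":0,"rx":0,"ry":0,"rz":0},
  {"jaw":0.3,"tx":0,"ty":0,"tz":0,"rx":0,"ry":0,"rz":0},
  {"jaw":0.3,"tx":0,"ty":0,"tz":0,"rx":0,"ry":0,"rz":0},
  {"jaw":0.3,"tx":0,"ty":0,"tz":0,"rx":0,"ry":0,"rz":0},
  {"jaw":0.3,"tx":-0.1,"ty":0,"tz":0,"rx":0,"ry":0,"rz":0},
  {"jaw":0.3,"tx":-0.4,"ty":0,"tz":0,"rx":0,"ry":0,"rz":0},
  {"jaw":0.3,"tx":-1,"ty":0,"tz":0,"rx":0,"ry":0,"rz":0},
  {"jaw":0.3,"tx":-1,"ty":0,"tz":0,"rx":0,"ry":0,"rz":0},
  {"jaw":0.3,"tx":-1,"ty":0,"tz":0,"rx":0,"ry":0,"rz":0},
  {"jaw":0.3,"tx":-1,"ty":0,"tz":0,"rx":0,"ry":0,"rz":0},
  {"jaw":0.3,"tx":-0.6,"ty":0,"tz":0,"rx":0,"ry":0,"rz":0},
  {"jaw":0.3,"tx":0,"ty":0,"tz":0,"rx":0,"ry":0,"rz":0},
  {"jaw":0.3,"tx":0,"ty":0,"tz":0,"rx":0,"ry":0,"rz":0},
])

```text
clock: 16.45
tool_pos: [455.0, -92.2, 249.8]
tool_rot: [1.761, 0.727, -1.761]
contact_force: [0.3, 0.0, -0.8]
finger_gap: 0.7
```

```bash
python3 - <<'E'
from ov import *
c=cam("wrist","w7");img=c["pixels"];s=bot.get_state();print(s["tool_pos"],s["contact_force"],s["joint_positions"])
draw(img,c,(550.5,-95.7),-0.03,(130,0,512,340),2.0,"pics/w7o.png",(0,1,2,3,4))
c=cam("scene","s7");p=c["pixels"]
cv2.imwrite("pics/s7c.png",cv2.resize(p[110:230,120:280],None,fx=4.5,fy=4.5,interpolation=cv2.INTER_CUBIC))
for z in (134,140): print(z,proj(c,[455.5,-92.4,z]))
hsv=cv2.cvtColor(p,cv2.COLOR_BGR2HSV);m=cv2.inRange(hsv,(100,110,60),(125,255,255));m[:,:185]=0;m[:,215:]=0;m[175:]=0
k,l,st,ce=cv2.connectedComponentsWithStats(m)
for i in range(1,k):print(st[i],ce[i])
E
```

```text
[454.73172629 -92.08960086 249.16258353] [-0.34646374 -0.38648178 -1.2385196 ] [-3.65184766e-01  2.30360589e-01  1.68059652e+00 -8.00804582e-05
  1.23158842e+00  4.21971667e-01]
134 [197.52911508 147.94981677]
140 [197.35434958 146.07408336]
[192 145  13   7  64] [197.671875 147.796875]
[189 155  19   8  67] [198.6119403 159.6119403]
[187 164   2   2   3] [187.33333333 164.33333333]
[205 170   4   3   6] [206.83333333 171.33333333]
[191 172   5   3  11] [192.54545455 173.27272727]
```

View pics/s7c.png

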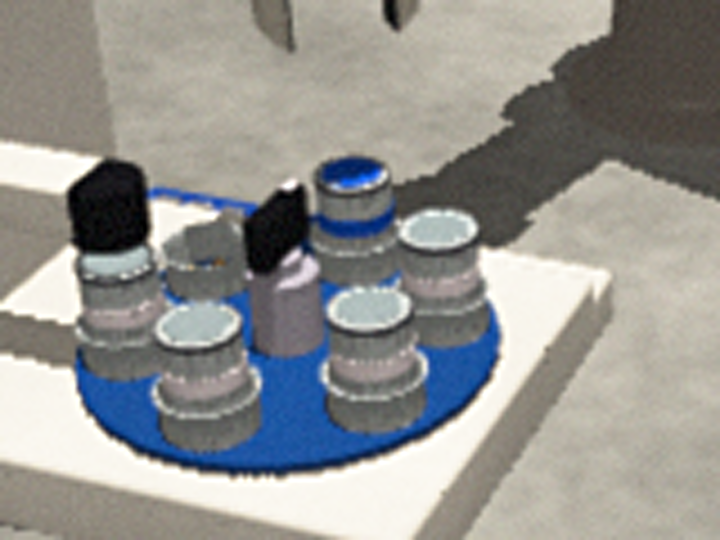

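View pics/w7o.png

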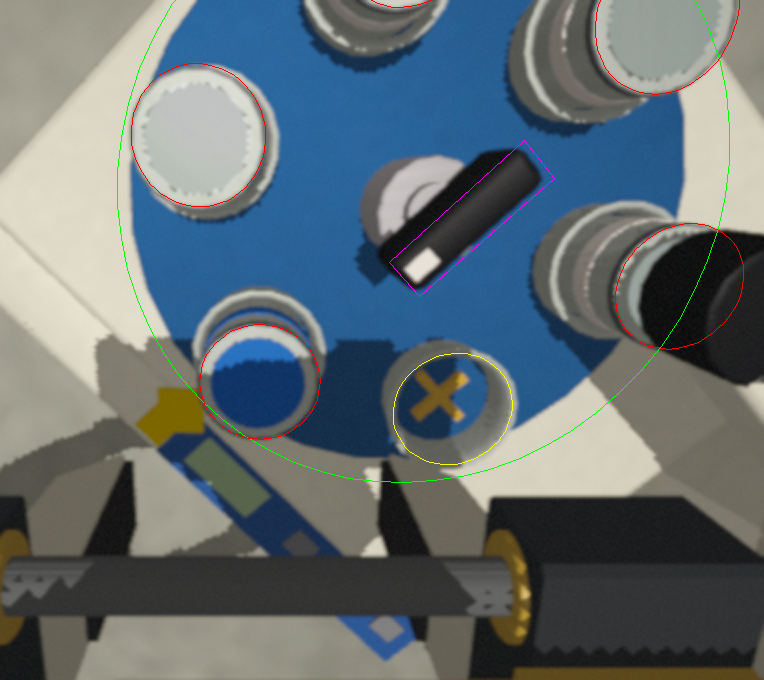

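>>> step_arm([
  {"jaw":0.5,"tx":0,"ty":0,"tz":0,"rx":0.8,"ry":0,"rz":0},
  {"jaw":0.5,"tx":0,"ty":0,"tz":0,"rx":1,"ry":0,"rz":0},
  {"jaw":0.5,"tx":0,"ty":0,"tz":0,"rx":1,"ry":0,"rz":0},
  {"jaw":0.5,"tx":0,"ty":0,"tz":0,"rx":1,"ry":0,"rz":0},
  {"jaw":0.5,"tx":0,"ty":0,"tz":0,"rx":1,"ry":0,"rz":0},
  {"jaw":0.5,"tx":0,"ty":0,"tz":0,"rx":1,"ry":0,"rz":0},
  {"jaw":0.5,"tx":0,"ty":0.02,"tz":-0.8,"rx":0,"ry":0,"rz":0},
  {"jaw":0.5,"tx":0,"ty":0,"tz":-1,"rx":0,"ry":0,"rz":0},
  {"jaw":0.5,"tx":0,"ty":0,"tz":-1,"rx":0,"ry":0,"rz":0},
  {"jaw":0.5,"tx":0,"ty":0,"tz":-0.8,"rx":0,"ry":0,"rz":0},
  {"jaw":0.5,"tx":0,"ty":0,"tz":-0.2,"rx":0,"ry":0,"rz":0},
  {"jaw":0.5,"tx":0,"ty":0,"tz":0,"rx":0,"ry":0,"rz":0},
  {"jaw":0.5,"tx":0,"ty":0,"tz":0,"rx":0,"ry":0,"rz":0},
])

```text
clock: 17.85
tool_pos: [549.2, -95.1, 249.1]
tool_rot: [-2.206, 0.028, 2.21]
contact_force: [0.2, -0.2, 0.1]
finger_gap: 0.501
```

```bash
python3 - <<'E'
from ov import *
c=cam("wrist","w8");img=c["pixels"];s=bot.get_state();print(s["tool_pos"],s["contact_force"],s["joint_positions"])
M=R.from_rotvec(s["tool_rot"]).as_matrix();print(np.degrees(np.arctan2(M[1,1],M[0,1])))
draw(img,c,(550.2,-95.6),-0.03,(50,0,450,300),2.0,"pics/w8o.png",(0,1,2,3,4))
E
```

```text
[549.18544765 -95.15387881 249.42405382] [-0.03597984 -0.35412052  0.11070856] [-3.08980961e-01  4.01645087e-01  1.43136815e+00 -1.64497623e-04
  1.30975314e+00  1.28814171e+00]
-91.50595643529137
```

View pics/w8o.png

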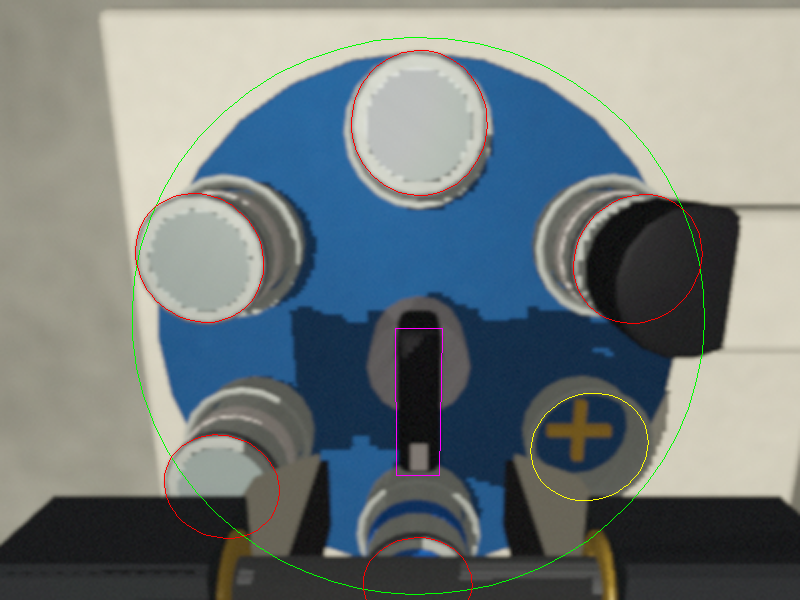

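>>> step_arm([
  {"jaw":0.5,"tx":0.6,"ty":0.01,"tz":-0.06,"rx":0,"ry":0,"rz":0},
  {"jaw":0.5,"tx":1,"ty":0,"tz":0,"rx":0,"ry":0,"rz":0},
  {"jaw":0.5,"tx":1,"ty":0,"tz":0,"rx":0,"ry":0,"rz":0},
  {"jaw":0.5,"tx":0.6,"ty":0,"tz":0,"rx":0,"ry":0,"rz":0},
  {"jaw":0.5,"tx":0.3,"ty":0,"tz":0,"rx":0,"ry":0,"rz":0},
  {"jaw":0.5,"tx":0.15,"ty":0,"tz":0,"rx":0,"ry":0,"rz":0},
  {"jaw":0.5,"tx":0,"ty":0,"tz":0,"rx":0,"ry":0,"rz":0},
])

```text
clock: 18.6
tool_pos: [551.5, -95.6, 158.8]
tool_rot: [-2.209, 0.029, 2.208]
contact_force: [0.2, 0.2, 0.4]
finger_gap: 0.5
```

```bash
python3 - <<'E'
from ov import *
c=cam("scene","s9");p=c["pixels"];s=bot.get_state();print(s["tool_pos"],s["contact_force"])
cv2.imwrite("pics/s9c.png",cv2.resize(p[90:230,100:270],None,fx=4.2,fy=4.2,interpolation=cv2.INTER_CUBIC))
cam("wrist","w9")
E
```

```text
[551.82308    -95.68828077 159.2081983 ] [-0.44811223  0.050693    0.20364189]
```

View pics/s9c.png

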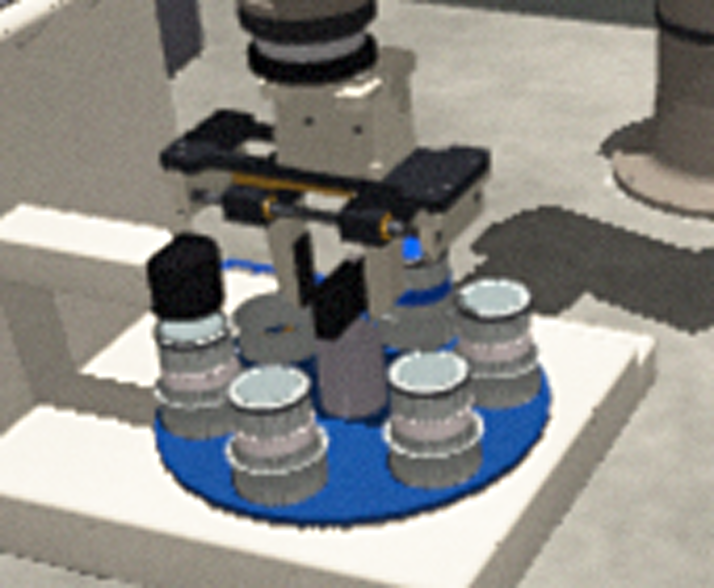

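View pics/w9.png

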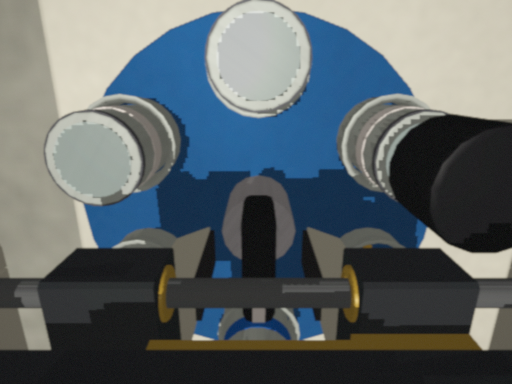

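>>> step_arm([
  {"jaw":0.5,"tx":0.02,"ty":0,"tz":0.04,"rx":0,"ry":0,"rz":0},
  {"jaw":0.9,"tx":0,"ty":0,"tz":0,"rx":0,"ry":0,"rz":0},
  {"jaw":0.9,"tx":0,"ty":0,"tz":0,"rx":0,"ry":0,"rz":0},
  {"jaw":0.9,"tx":0,"ty":0,"tz":0,"rx":0,"ry":0,"rz":0},
  {"jaw":0.9,"tx":0,"ty":0,"tz":0,"rx":0,"ry":0,"rz":0},
  {"jaw":0.9,"tx":0,"ty":0,"tz":0,"rx":0,"ry":0,"rz":0},
], squeeze=45)

```text
clock: 19.3
tool_pos: [550.6, -95.8, 158.0]
tool_rot: [-2.209, 0.029, 2.209]
contact_force: [-0.1, -1.9, 0.9]
finger_gap: 0.174
```

>>> step_arm([
  {"jaw":0.9,"tx":0,"ty":0,"tz":0,"rx":0.3,"ry":0,"rz":0},
  {"jaw":0.9,"tx":0,"ty":0,"tz":0,"rx":0.5,"ry":0,"rz":0},
  {"jaw":0.9,"tx":0,"ty":0,"tz":0,"rx":0.5,"ry":0,"rz":0},
  {"jaw":0.9,"tx":0,"ty":0,"tz":0,"rx":0.5,"ry":0,"rz":0},
])

```text
clock: 19.7
tool_pos: [551.0, -95.8, 158.1]
tool_rot: [-2.075, 0.291, 2.073]
contact_force: [-3.8, -0.9, 4.4]
finger_gap: 0.188
```

```bash
python3 - <<'E'
from ov import *
s=bot.get_state();print(s["tool_pos"],s["contact_force"],s["torque"],s["finger_gap"])
M=R.from_rotvec(s["tool_rot"]).as_matrix();print(np.degrees(np.arctan2(M[1,1],M[0,1])))
E
```

```text
[551.00244307 -95.78961639 158.05617904] [-3.79821716 -0.94417575  4.44712361] [-0.00837903  0.6711656   1.4293764 ] 0.18758501429868957
-105.8836148441108
```

```bash
python3 - <<'E'
from ov import *
c=cam("scene","s10");p=c["pixels"];s=bot.get_state();print(s["torque"],s["contact_force"],s["finger_gap"])
cv2.imwrite("pics/s10c.png",cv2.resize(p[90:230,100:270],None,fx=4.2,fy=4.2,interpolation=cv2.INTER_CUBIC))
E
```

```text
[-0.21481246 -0.1693278   1.41001404] [-0.42469298 -1.40816756  0.1103782 ] 0.1868428960079047
```

View pics/s10c.png

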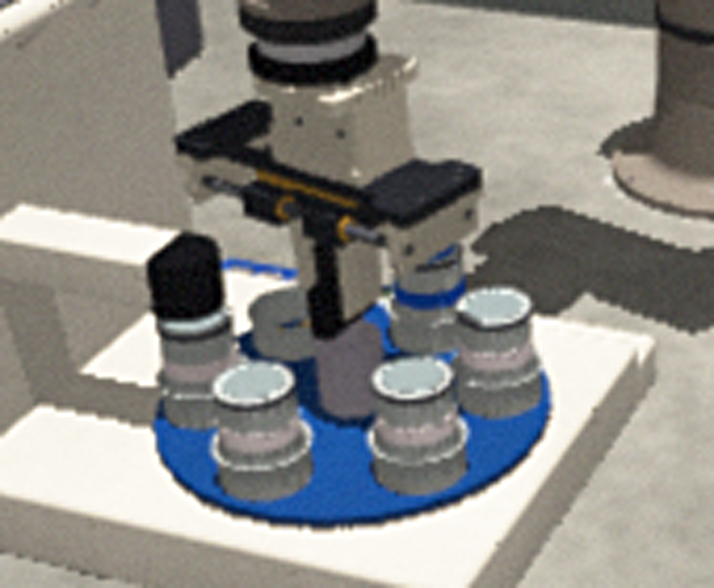

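>>> step_arm([
  {"jaw":0.9,"tx":0,"ty":0,"tz":0,"rx":0.5,"ry":0,"rz":0},
  {"jaw":0.9,"tx":0,"ty":0,"tz":0,"rx":0.5,"ry":0,"rz":0},
  {"jaw":0.9,"tx":0,"ty":0,"tz":0,"rx":0.5,"ry":0,"rz":0},
], squeeze=60)

```text
clock: 20.05
tool_pos: [550.6, -95.9, 158.1]
tool_rot: [-1.949, 0.487, 1.948]
contact_force: [-1.8, -1.9, 0.8]
finger_gap: 0.168
```

```bash
python3 - <<'E'
from ov import *
s=bot.get_state();print(s["tool_pos"],s["contact_force"],s["torque"],s["finger_gap"])
M=R.from_rotvec(s["tool_rot"]).as_matrix();print(np.degrees(np.arctan2(M[1,1],M[0,1])))
E
```

```text
[550.58571926 -95.9193718  158.05213195] [-1.81698593 -1.85418706  0.83354671] [-0.21100995  0.18898803  0.15476767] 0.16754320253611285
-118.01035227491889
```

>>> step_arm([
  {"jaw":0.9,"tx":0,"ty":0,"tz":0,"rx":0.5,"ry":0,"rz":0},
  {"jaw":0.9,"tx":0,"ty":0,"tz":0,"rx":0.5,"ry":0,"rz":0},
  {"jaw":0.9,"tx":0,"ty":0,"tz":0,"rx":0.5,"ry":0,"rz":0},
  {"jaw":0.9,"tx":0,"ty":0,"tz":0,"rx":0.5,"ry":0,"rz":0},
])

```text
clock: 20.45
tool_pos: [550.5, -96.0, 158.0]
tool_rot: [-1.771, 0.717, 1.771]
contact_force: [-1.7, -2.4, 2.3]
finger_gap: 0.168
```

>>> step_arm([
  {"jaw":0.9,"tx":0,"ty":0,"tz":0,"rx":0.5,"ry":0,"rz":0},
  {"jaw":0.9,"tx":0,"ty":0,"tz":0,"rx":0.5,"ry":0,"rz":0},
  {"jaw":0.9,"tx":0,"ty":0,"tz":0,"rx":0.5,"ry":0,"rz":0},
  {"jaw":0.9,"tx":0,"ty":0,"tz":0,"rx":0.5,"ry":0,"rz":0},
  {"jaw":0.9,"tx":0,"ty":0,"tz":0,"rx":0.2,"ry":0,"rz":0},
  {"jaw":0.9,"tx":0,"ty":0,"tz":0,"rx":0,"ry":0,"rz":0},
])

```text
clock: 21.05
tool_pos: [550.4, -96.0, 158.0]
tool_rot: [-1.566, 0.932, 1.566]
contact_force: [-0.9, -4.4, 2.6]
finger_gap: 0.172
```

```bash
python3 - <<'E'
from ov import *
s=bot.get_state();print(s["tool_pos"],s["contact_force"],s["torque"],s["finger_gap"],s["joint_positions"])
M=R.from_rotvec(s["tool_rot"]).as_matrix();print(np.degrees(np.arctan2(M[1,1],M[0,1])))
c=cam("scene","s11");p=c["pixels"]
cv2.imwrite("pics/s11c.png",cv2.resize(p[90:230,100:270],None,fx=4.2,fy=4.2,interpolation=cv2.INTER_CUBIC))
E
```

```text
[550.39470229 -96.0227793  158.021131  ] [-0.94309335 -4.43426571  2.57083169] [-0.44253966  0.38643123 -0.21596126] 0.171716480141699 [-3.09491262e-01  4.88915396e-01  1.55920705e+00 -8.54056137e-04
  1.09368621e+00  2.33441121e+00]
-151.46198471395977
```

View pics/s11c.png

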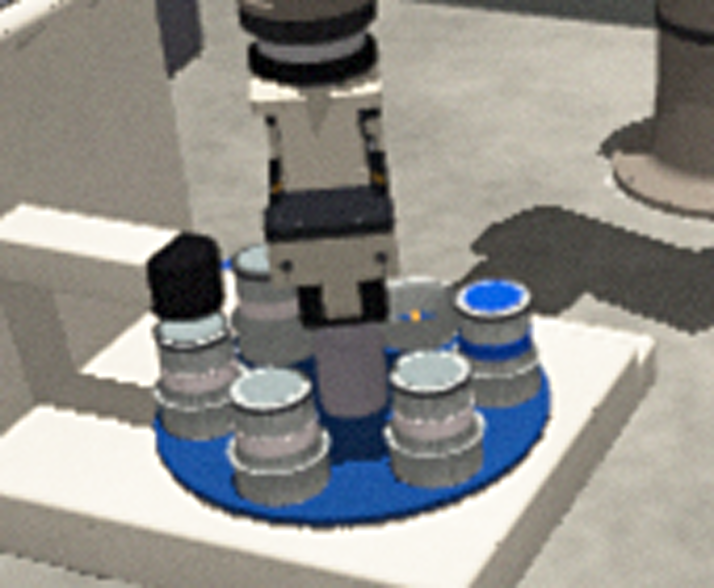

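>>> step_arm([
  {"jaw":0.55,"tx":0,"ty":0,"tz":0,"rx":0,"ry":0,"rz":0},
  {"jaw":0.55,"tx":0,"ty":0,"tz":0,"rx":0,"ry":0,"rz":0},
  {"jaw":0.55,"tx":0,"ty":0,"tz":0,"rx":0,"ry":0,"rz":0},
  {"jaw":0.55,"tx":-0.2,"ty":0,"tz":0,"rx":0,"ry":0,"rz":0},
  {"jaw":0.55,"tx":-0.8,"ty":0,"tz":0,"rx":0,"ry":0,"rz":0},
  {"jaw":0.55,"tx":-1,"ty":0,"tz":0,"rx":0,"ry":0,"rz":0},
  {"jaw":0.55,"tx":-1,"ty":0,"tz":0,"rx":0,"ry":0,"rz":0},
  {"jaw":0.55,"tx":-1,"ty":0,"tz":0,"rx":0,"ry":0,"rz":0},
  {"jaw":0.55,"tx":-1,"ty":0,"tz":0,"rx":0,"ry":0,"rz":0},
  {"jaw":0.55,"tx":-0.5,"ty":0,"tz":0,"rx":0,"ry":0,"rz":0},
  {"jaw":0.55,"tx":0,"ty":0,"tz":0,"rx":0,"ry":0,"rz":0},
  {"jaw":0.55,"tx":0,"ty":0,"tz":0,"rx":0,"ry":0,"rz":0},
])

```text
clock: 22.3
tool_pos: [550.4, -95.3, 295.1]
tool_rot: [-1.565, 0.931, 1.566]
contact_force: [-0.8, 0.7, -0.1]
finger_gap: 0.452
```

```bash
python3 - <<'E'
from ov import *
c=cam("wrist","w12");img=c["pixels"];s=bot.get_state();print(s["clock"],s["tool_pos"],s["contact_force"],s["finger_gap"])
draw(img,c,(550.5,-95.8),-0.03-np.pi/3,(20,0,420,300),2.0,"pics/w12o.png",(0,1,2,3,4))
c=cam("scene","s12");p=c["pixels"]
draw(p,c,(550.5,-95.8),-0.03-np.pi/3,(100,90,270,230),4.2,"pics/s12o.png",(0,1,2,3,4))
cam("top","t12")
E
```

```text
22.35 [550.24277661 -95.28675811 294.58176055] [-0.93287847 -0.06269326 -0.54326558] 0.44881937887128337
```

View pics/w12o.png

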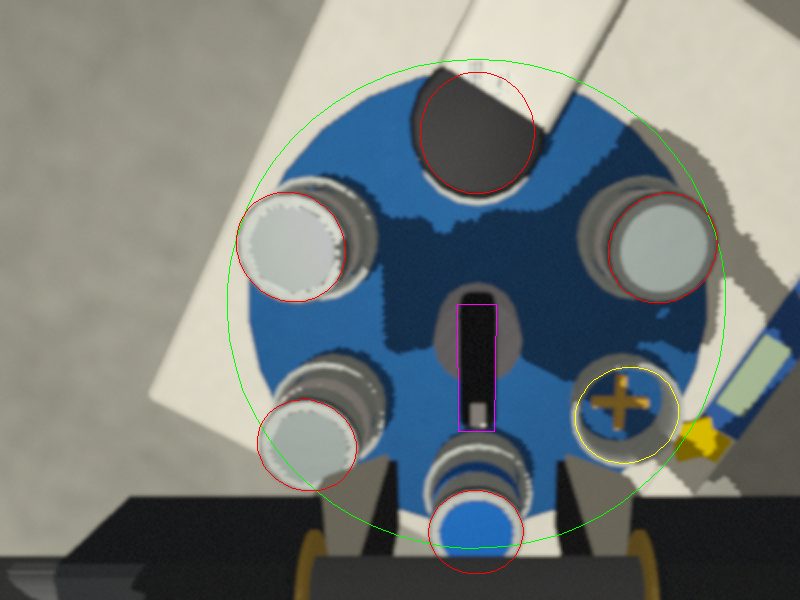

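View pics/s12o.png

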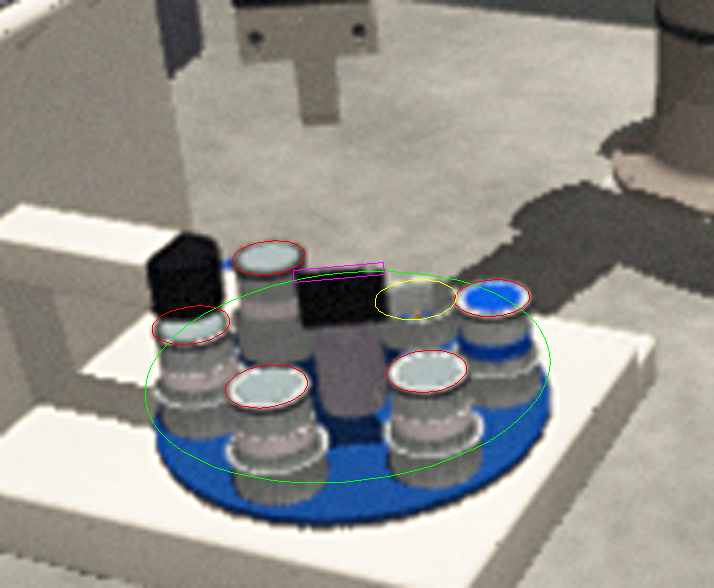

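View pics/s12.png

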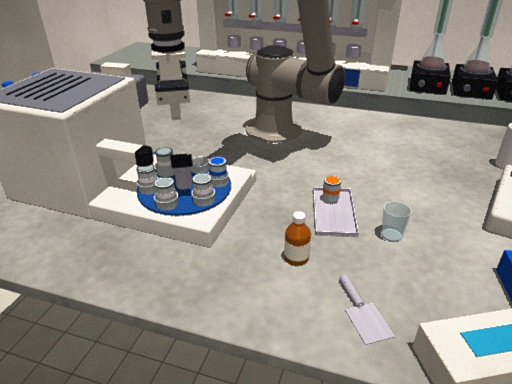

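```bash
python3 -c "
from cell import bot
print(bot.finish_job(),bot.get_state()['clock'])"
```

```text
the job is handed in; nothing more can be done
the job is handed in; nothing more can be done
```

I set the blue-banded cup in the pocket at the yellow mark, let go of it, then turned the wheel one click clockwise by the hub bar. I released the hub, lifted clear and handed the job in about 22 s into the 64 s allowed.

- **No twist was needed:** the cup went straight down past the height of the cross without meeting it. It came to rest at the exact height of the pocket floor, at about 4 N by the wrist reading. Its slot must already have been in line with the cross, so I did not twist it.
- **Last camera checks:**
  - The bar, all five cups and the next empty pocket lay where exactly one 60° click should put them.
  - The blue cup's top was at the same height as the other seated cups.
  - The orange cup, the bottle and the beaker looked unmoved.
- **One reading disagreed with the description:** while leaving the click, the wrist torque rose to about 1.4 N m, against the roughly 0.4 N m stated. The bar skewed a few degrees in the jaws, so I raised the grip from 45 to 60 N. The torque then fell to nearly nothing by half way, and the wheel came to rest at the next click.

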